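Swap dish and timer, then hold the tweezers at the hazelnut mark

TASK

The glass dish of hazelnuts and the red timer stand in each other's places: swap them, so that the dish stands upright in the middle of the round cork mat and the timer in the middle of the square blue mat. Then pick up the sprung tweezers, bring both tips a few centimetres above the mouth of the dish without touching it, and squeeze them until the moving arm lies under the green band of their gauge, a tip gap of about 16 mm. Finish while still holding the tweezers there with the gap steady; tip nothing over and leave the green silicone scraper and the bench scraper where they are.

Things in the scene. Friction and masses are not known exactly. Their poses are not given: they have to be found in the camera images.
- dish: small clear glass dish with brown hazelnuts fixed in it: round, 60 mm across the rim (56 mm at the foot), 40 mm tall, wall 4 mm, about 130 g; origin at the centre of its underside, z up. It starts on the square blue mat
- timer: red plastic kitchen timer: upright cylinder 50 mm across, 39 mm tall, with a white button 20 mm across that stands 6 mm above the top; about 120 g; origin at the centre of its underside, z up. It starts on the round cork mat
- cork_mat: round cork mat, 100 mm across, 4 mm thick, fixed; the dish's own place; origin at the centre of its underside (on the slab, z = 0)
- blue_mat: square blue mat, 100 x 100 mm, 4 mm thick, fixed; the timer's own place; origin at the centre of its underside (on the slab, z = 0)
- tweezers: sprung steel tweezers, about 80 g, lying on edge: two upright strips 20 mm tall that close sideways, level with the slab. Origin at slab level midway between the black grips (50 mm long, squeeze there); x to the tips (x = 89 mm), z up. Open, 54 mm wide over the grips (59 at their front ends); parallel, 34 mm, at the mark. This body is the right arm (-y side), head and gauge; the left arm swings
- head (a point): hinge axis, at the top centre of the tweezers' round black spring head (35 mm across, 20 mm tall), 100 mm behind the grips. The spring pushes each grip out with about 2 N when open, 6 N at the mark; 1 mm closed at the grips closes the tip gap by about 1.9 mm
- green_mark (a point): centre of the green band (9 mm long) on the gauge, a strip 8 mm wide across the top of the arms, about 50 mm ahead of the grips and fixed to the right arm; its top is 23 mm above the tweezers' underside. Outside the green it is white (not squeezed enough), inside it red (too far); the left arm must lie under the green
- squeeze (a joint): hinge of the tweezers' left arm, rad: 0 fully open (tip gap 54 mm), grows as they are squeezed, 0.20 at the middle of the green band (tip gap 16 mm), 0.28 shut; sprung towards open
- tip_left (a point): inner face of the tip of the swinging left arm, at half the strip's height (10 mm above the underside). The distance to tip_right is the tip gap
- tip_right (a point): inner face of the tip of the right arm, at half the strip's height (10 mm above the underside)
- silicone_scraper: bystander: green silicone scraper lying flat, 230 x 62 x 12 mm, origin near its middle
- bench_scraper: bystander: stainless bench scraper with a dark wooden handle, 115 x 140 x 20 mm, lying flat, origin near its middle
Mind the look-alikes: they are no part of the job. What is shaped like the tweezers but purple or yellow is not meant.

How it is judged (in metres and radians):
On the way, in this order (a step that is already met when the one before it is completed fails the run):
1. the dish stands on the cork mat and the timer on the blue mat, both let go (horizontal distance between dish and cork_mat below 0.025 m and z of dish in the frame of cork_mat below 0.009 m and angle between each of dish, timer's own z axis and vertical below 0.12 rad and contact force between the fingers and dish below 0.1 N and linear speed of each of dish, timer below 0.02 m/s and horizontal distance between timer and blue_mat below 0.028 m and z of timer in the frame of blue_mat below 0.009 m and contact force between the fingers and timer below 0.1 N), for 0.2 s.
2. the tweezers are held over the dish with the tips at the marked gap, steady (all of step 1 and distance between tip_left and tip_right between 0.012 and 0.02 m and contact force between the fingers and tweezers above 1 N and contact force between tweezers and dish below 0.05 N and height (world z) of tweezers above 0.045 m and velocity of joint squeeze between -0.08 and 0.08 rad/s and linear speed of tweezers below 0.03 m/s and horizontal distance between each of tip_left, tip_right and dish below 0.028 m and height (world z) of tip_left between 0.054 and 0.15 m and height (world z) of tip_right between 0.054 and 0.15 m), for 0.5 s.
At the end, for the whole second after the job is handed in: Dish upright on the cork mat (centres within 25 mm), timer upright on the blue mat (28 mm), both let go; tweezers held by the fingers alone, not touching the dish, both tips within 28 mm of the dish's axis and 10 to 106 mm above its rim, tip gap steady at 12 to 20 mm (all of step 2); the arm keeps its last pose, push and grip.
It fails at once if the dish or the timer is tipped over (angle between any of dish, timer's own z axis and vertical above 0.6 rad).
It fails at once if the silicone scraper or the bench scraper is moved by more than 30 mm (distance of any of silicone_scraper, bench_scraper from where it was at the start of the episode above 0.03 m).
It also fails if it takes over 72 s, if anything falls off the work surface, if the arm or the gripper's body presses on something with over 40 N, if the wrist force passes 120 N, or if a joint passes its speed limit or range.

ROBOT

A 7-joint arm with a two-finger parallel gripper is mounted at the origin on the work surface. World frame = base frame: x ahead of the robot, y to its left, z up, the work surface at z = 0. Lengths are in mm, angles in rad, forces in N, time in s.
With the tool pointing down it reaches from about 425 to 875 mm from the base axis. Payload 8.4 kg.
Tool frame: the origin (TCP) lies on the centre line of the jaws, within the pads' length; the fingertips stand 19 mm ahead of it and the grasp point (between the pads) is the TCP; z points along the fingers, y is the line along which they close (so a half turn about z gives the same grasp; the last joint's range is limited). The gripper opens to 85 mm and grips with 20 to 120 N. Pads are 22 mm wide; open, the fingers measure 114 mm over their backs; the gripper's body (76 mm by 85 mm) begins 54 mm behind the grasp point. The pads swing forward as they close: fully open they stand 13 mm farther back than shut.
Start: joints at [-1.446, 0.333, 0.04, 1.465, -0.013, 1.343, -0.059], TCP at [144.262, 633.76, 210.408] pointing down, gripper open.
Joint ranges: [-2.58, 2.58], [-0.38, 2.09], [-1.3, 1.39], [0.25, 2.4], [-1.5, 4.64], [0.08, 2.09], [-2.65, 2.65]. Speed limits (rad/s): [2.22, 2.22, 2.79, 2.79, 3.14, 3.14, 3.14].

INTERFACE

Orientations are given as [roll, pitch, yaw] about the fixed x, y, z axes, in that order (R = Rz(yaw) Ry(pitch) Rx(roll)).
In Python, from rig import arm gives the robot as it stands. Calls block until the motion is done:
- arm.move_to(position, orientation): joint-space move of the TCP to a pose.
- arm.movel(position, frame=None, feed=150, until_force=None): straight line of the TCP; frame=None keeps the orientation; feed is the mean speed in mm/s. With until_force (N) it stops when the force on the tool has changed by that much, and returns True; else False.
- arm.move_j(angles): joint-space move.
- arm.command_gripper(opening): finger opening in mm; the grip force is fixed at half the most; returns when the fingers have stopped.
- arm.pause(seconds).
- arm.solve_ik(position, orientation): joint angles nearest the present ones, or None.
- arm.observe(): the state.
- arm.get_image(name): name is "scene" or "top"; returns a dict with "color" (480x640x3 uint8, blue, green, red), "z_map" (480x640 float32, mm along the optical axis (not along the pixel's ray), 0 where there is no reading), "vertical_fov" (degrees; the focal length in pixels is half the picture's height over the tangent of half this angle, whatever the lens; pixels are square), "cx", "cy" (the principal point, pixels), "cam_to_world" (4x4, takes a point from camera to world coordinates). Camera axes: x right, y down, z forward; pixel columns grow to the right and rows downward; lengths in mm; the calibration is good to about 2 mm. A picture is of the moment at which its call begins.
A pose or a line that the arm cannot do raises arm.Unreachable and nothing moves.
- arm.job_done(): hands the job in; it is judged then, once.
The state is a dict: "clock": time; "joints": joint angles; "qd": joint speeds; "joint_efforts": joint torques, N m; "tcp_pos": TCP position; "eef_rot": TCP orientation; "ft_force": force on the tool from outside, world axes, zero at the start; "moment": the same for the moment, N m; "finger_gap": finger opening in mm; "gripper_force": force on a finger pad.
Only numpy, scipy, OpenCV 4.12 (cv2) and the standard library are available. Lean on these libraries where they do the work, as an engineer would, in place of code of your own. Each camera call takes 0.05 s, during which the arm holds its last target. There are 200 camera calls.

## Working session

There is one attempt and no reset: what is moved stays moved. The work goes in short steps, each a Python script; the robot and the scene stay as the last script left them, time stands still between calls to the robot, and variables do not carry over. Pictures are saved under pics/ and viewed, at most 10 in all, crops included, and the job is handed in when it is done.

```bash
mkdir -p pics; ls; cat > h.py <<'E'
import numpy as np, cv2
from rig import arm
def grab(n):
    im=arm.get_image(n); np.savez(f'/tmp/{n}.npz',**{k:np.asarray(v) for k,v in im.items()}); return im
def load(n): return dict(np.load(f'/tmp/{n}.npz'))
def f(im): return 240/np.tan(np.radians(float(im['vertical_fov']))/2)
def cloud(im):
    h,w=im['z_map'].shape; v,u=np.mgrid[:h,:w]; z=im['z_map'].astype(float); F=f(im)
    p=np.stack([(u-im['cx'])*z/F,(v-im['cy'])*z/F,z],-1); T=im['cam_to_world']
    return p@T[:3,:3].T+T[:3,3]
def ray(im,u,v):
    T=im['cam_to_world']; d=T[:3,:3]@np.array([(u-im['cx'])/f(im),(v-im['cy'])/f(im),1]); return T[:3,3],d
def at(im,u,v,z):
    o,d=ray(im,u,v); return o+d*(z-o[2])/d[2]
def tri(r1,r2):
    (o1,d1),(o2,d2)=r1,r2; A=np.stack([d1,-d2],1); s=np.linalg.lstsq(A,o2-o1,rcond=None)[0]
    a,b=o1+s[0]*d1,o2+s[1]*d2; return (a+b)/2,np.linalg.norm(a-b)
E
python3 - <<'E'
from h import *
for n in('scene','top'):
    im=grab(n); cv2.imwrite(f'pics/{n}0.png',im['color']); print(n,im['vertical_fov'],im['cx'],im['cy'],im['cam_to_world'].round(3).tolist(),(im['z_map']==0).mean())
print(arm.observe())
E
```

```text
pics
scene 48.94610558317723 315.2828229426069 231.47591597706574 [[-0.698, 0.629, -0.343, 821.318], [0.717, 0.608, -0.343, 373.584], [-0.007, -0.485, -0.875, 956.985], [0.0, 0.0, 0.0, 1.0]] 0.003951822916666667
top 56.66690642470376 315.0031690281096 237.73576655977143 [[0.011, -0.998, 0.066, 378.516], [-1.0, -0.01, 0.01, -5.864], [-0.01, -0.066, -0.998, 1176.259], [0.0, 0.0, 0.0, 1.0]] 0.004108072916666667
{'clock': 0.1, 'joints': array([-1.44619615,  0.33382394,  0.03988534,  1.46615906, -0.01338309,
        1.34328641, -0.05846833]), 'qd': array([-0.00025345, -0.00077994, -0.0004475 , -0.00201176,  0.00163308,
        0.00055343,  0.00047057]), 'joint_efforts': array([ 4.42213321e-03, -6.60013461e+01,  1.37067094e+00, -4.06473005e+01,
        1.71028491e-02,  9.01917752e-03,  9.13050371e-05]), 'tcp_pos': array([144.20321242, 633.36627527, 209.63256629]), 'eef_rot': array([-3.14018628e+00,  1.14112770e-04,  2.91780139e+00]), 'ft_force': array([ 0.65581096, -0.58879217, -0.19020288]), 'moment': array([-0.03888706,  0.01934402,  0.01808587]), 'gripper_force': 0.0, 'finger_gap': 85.4354466643474}
```

View pics/scene0.png

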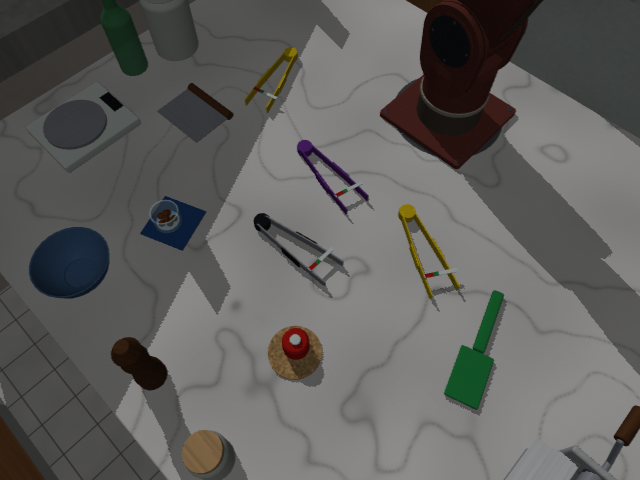

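View pics/top0.png

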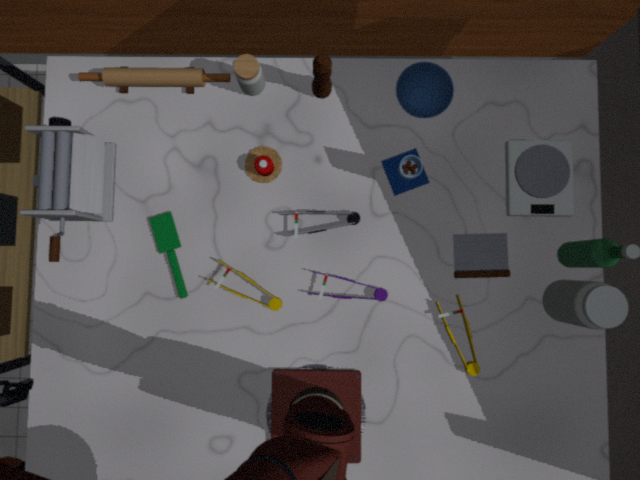

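Scene: steel/black tweezers with head at (262,220), tips about (325,290)–(347,265); purple at (305,148); yellow at (407,212) and (291,53). The timer is on the cork at (295,343) and the dish on the blue mat at (165,215).
Top: steel tweezers' head at (353,218), tips near (275,213/235); purple (380,294), yellow (275,303) and (472,368); timer (263,165), dish (410,166). I choose the steel pair with the black head and check it in one close crop.

```bash
python3 - <<'E'
from h import *
s,t=load('scene'),load('top')
def crop(im,x0,y0,w,h,W,H): return cv2.resize(im['color'][y0:y0+h,x0:x0+w],(W,H),interpolation=cv2.INTER_CUBIC)
a=crop(t,265,200,100,40,800,320); b=crop(s,245,205,110,95,324,280); c=crop(t,375,145,60,55,238,218); d=crop(t,240,140,55,55,238,218)
o=np.zeros((600,800,3),np.uint8); o[:320]=a; o[320:600,:324]=b; o[320:538,324:562]=c; o[320:538,562:800]=d
cv2.imwrite('pics/crop1.png',o)
for im,n in((s,'s'),(t,'t')):
    P=cloud(im); hsv=cv2.cvtColor(im['color'],cv2.COLOR_BGR2HSV); H,S,V=cv2.split(hsv)
    def rep(name,m,box):
        x0,y0,x1,y1=box; k=np.zeros_like(m); k[y0:y1,x0:x1]=m[y0:y1,x0:x1]
        v,u=np.nonzero(k); p=P[k]; (cx,cy),wh,ang=cv2.minAreaRect(p[:,:2].astype(np.float32))
        print(n,name,len(u),'px',u.mean().round(1),v.mean().round(1),'rect',np.round([cx,cy,*wh,ang],1),'z',np.percentile(p[:,2],[5,50,95]).round(1))
    bx={'s':dict(timer=(255,315,335,390),blue=(130,190,215,255),tw=(245,205,355,300)),'t':dict(timer=(235,135,295,190),blue=(375,140,435,200),tw=(268,200,365,242))}[n]
    rep('timer',((H<6)|(H>174))&(S>170)&(V>60),bx['timer'])
    rep('cork',(H>6)&(H<25)&(S>60),bx['timer'])
    rep('blue',(H>100)&(H<125)&(S>120),bx['blue'])
    x0,y0,x1,y1=bx['tw'];m=np.zeros(H.shape,bool);m[y0:y1,x0:x1]=1
    rep('tw z>12',(P[...,2]>12)&(P[...,2]<40),bx['tw'])
    rep('dish z>25',(P[...,2]>28)&(P[...,2]<80),bx['blue'])
    rep('timer z>25',(P[...,2]>34)&(P[...,2]<80),bx['timer'])
E
```

```text
s timer 453 px 294.9 341.4 rect [730.7 237.4 323.8  47.   48.1] z [38.2 42.  44.8]
s cork 1607 px 294.0 356.1 rect [736.6 226.8 325.6  98.3  43.9] z [0.7 3.7 6.8]
s blue 1253 px 176.6 226.1 rect [689.7  45.1 694.7 134.9  79.1] z [0.7 3.7 7.1]
s tw z>12 860 px 294.6 241.8 rect [491.3  11.2 171.5 195.1  50.4] z [13.6 19.3 23.4]
s dish z>25 430 px 164.2 213.4 rect [ 644.3 -237.2   58.6   60.     7.7] z [29.  38.2 45.4]
s timer z>25 589 px 295.2 341.2 rect [646.9 144.1  49.3  46.8  45. ] z [37.7 42.3 49.3]
t timer 211 px 264.1 165.5 rect [526.6  65.3 325.5  44.6  33.5] z [30.5 42.7 46.8]
t cork 762 px 262.4 163.7 rect [550.1  67.9 360.6  97.5  38.4] z [0.5 4.5 9.6]
t blue 882 px 402.3 173.9 rect [ 548.9 -123.1  118.1  396.3   38.9] z [0.6 4.4 8.7]
t tw z>12 465 px 324.5 220.2 rect [494.7 -10.2  66.5 204.    4.7] z [15.7 20.6 24.3]
t dish z>25 214 px 411.1 165.6 rect [ 6.412e+02 -2.390e+02  5.670e+01  5.780e+01  3.000e-01] z [29.7 40.  45.7]
t timer z>25 284 px 263.8 164.1 rect [643.5 140.   46.6  47.4  88.5] z [37.5 43.2 49.9]
```

View pics/crop1.png

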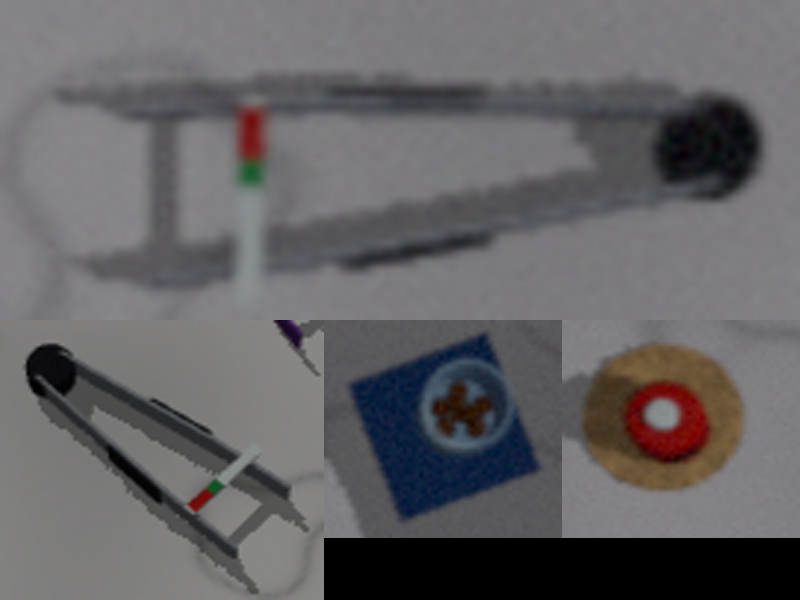

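The crop shows the steel tweezers (black head, tips towards +y) with black grips, white/green/red gauge. The dish is on the right part of the blue mat, and the timer sits slightly off the cork's centre. Now the precise points.

```bash
python3 - <<'E'
from h import *
s,t=load('scene'),load('top'); R={}
bx={'s':dict(c=(255,315,335,390),b=(130,190,215,255),tw=(245,205,355,300)),'t':dict(c=(235,135,295,190),b=(375,140,435,200),tw=(268,200,365,242))}
for im,n in((s,'s'),(t,'t')):
    P=cloud(im); hsv=cv2.cvtColor(cv2.GaussianBlur(im['color'],(3,3),0),cv2.COLOR_BGR2HSV); H,S,V=[a.astype(int) for a in cv2.split(hsv)]
    def comps(m,box,amin=4):
        x0,y0,x1,y1=box; k=np.zeros(m.shape,np.uint8); k[y0:y1,x0:x1]=m[y0:y1,x0:x1]
        N,L,st,ce=cv2.connectedComponentsWithStats(k); return [(st[i,4],ce[i],L==i) for i in range(1,N) if st[i,4]>=amin]
    for nm,m,box in(('cork',(H>6)&(H<25)&(S>60),bx[n]['c']),('blue',(H>100)&(H<125)&(S>140),bx[n]['b'])):
        a,ce,L=max(comps(m,box),key=lambda q:q[0]); v,u=np.nonzero(L)
        p=np.array([at(im,x,y,4)[:2] for x,y in zip(u,v)],np.float32); hl=cv2.convexHull(p)
        print(n,nm,cv2.minAreaRect(hl),cv2.minEnclosingCircle(hl))
    for nm,m,box in(('timer',P[...,2]>36,bx[n]['c']),('dish',P[...,2]>30,bx[n]['b'])):
        a,ce,L=max(comps(m&(P[...,2]<70),box),key=lambda q:q[0]); print(n,nm,a,ce.round(1),np.median(P[L],0).round(1)); R[n,nm]=ce
    for nm,m in(('green',(H>45)&(H<80)&(S>80)),('dark',V<60),('red',((H<6)|(H>172))&(S>120))):
        for a,ce,L in comps(m,bx[n]['tw']): print(n,nm,a,ce.round(1),'@20',at(im,*ce,20).round(1),'cloud',np.median(P[L],0).round(1))
E
```

```text
s cork ((655.0606689453125, 148.847900390625), (98.6450424194336, 97.72604370117188), 44.09053039550781) ((654.7450561523438, 148.49087524414062), 50.25282287597656)
s blue ((638.0093994140625, -229.3933563232422), (98.00361633300781, 98.2622299194336), 21.051040649414062) ((637.3226318359375, -229.58505249023438), 66.89363098144531)
s timer 579 [295.2 341.1] [647.3 146.   42.4]
s dish 334 [164.1 213. ] [ 644.  -237.8   41.1]
s green 13 [317.5 260.8] @20 [498.1  55.9  20. ] cloud [499.2  56.6  22.5]
s dark 29 [343.  208.7] @20 [374.8  10.1  20. ] cloud [369.6   6.2   8.9]
s dark 709 [283.1 239.4] @20 [511.9 -27.5  20. ] cloud [516.2 -39.2  12.3]
s dark 51 [335.  259.4] @20 [471.8  78.4  20. ] cloud [467.7  75.2   9.1]
s red 27 [312.4 265.6] @20 [512.5  56.   20. ] cloud [513.5  57.1  23.3]
t cork ((651.9755859375, 147.29513549804688), (97.58149719238281, 96.33738708496094), 0.9150640368461609) ((651.8939208984375, 147.9314727783203), 49.54594802856445)
t blue ((634.7998046875, -230.34429931640625), (94.93415069580078, 95.38599395751953), 21.21440315246582) ((634.9708862304688, -231.23379516601562), 64.61799621582031)
t timer 278 [263.7 164.1] [642.2 139.7  43.3]
t dish 161 [411.4 165.2] [ 644.5 -242.    42.3]
t dark 116 [352.8 217.9] @20 [507.8 -92.1  20. ] cloud [507.4 -92.6  19.7]
t red 15 [296. 216.] @20 [511.2  56.3  20. ] cloud [510.8  56.   23.9]
```

Cork ≈(653.5,148), blue ≈(636.5,-230), timer ≈(645.5,143), dish ≈(643.5,-239), with tops at 43–44 mm in both views, which fits. Tweezers: head (508,-92), green (498,56), so origin ≈(502,8) with heading ≈94°. Now checking IK, then moving the timer to a parking spot.

```bash
cat >> h.py <<'E'
CORK=np.array([653.5,148.]);BLUE=np.array([636.5,-230.]);PARK=np.array([640.,-50.]);TIM=np.array([645.5,143.]);DISH=np.array([643.5,-239.])
def near(*l): pass
def pickplace(a,b,yaw,z=27,wide=85,hi=130,dz=2):
    o=[np.pi,0,yaw]
    arm.move_to([*a,hi],o); arm.movel([*a,z],feed=120)
    arm.command_gripper(20); g=arm.observe(); print('grip',g['finger_gap'],g['gripper_force'],g['tcp_pos'].round(1))
    arm.movel([*a,hi-20],feed=150); arm.movel([*b,hi-20],feed=250); 
    hit=arm.movel([*b,z+dz+2],feed=120); hit=arm.movel([*b,z+dz-4],feed=25,until_force=3); g=arm.observe(); print('down',hit,g['tcp_pos'].round(1),g['finger_gap'])
    arm.command_gripper(wide); arm.movel([*b,hi],feed=150); print('clock',arm.observe()['clock'])
E
python3 - <<'E'
from h import *
for yaw in(1.64,1.64-np.pi):
  for p in([*TIM,27],[*TIM,130],[*PARK,25],[*DISH,25],[*BLUE,25],[*CORK,27],[502,8,21],[502,8,130],[653,58,105]):
    q=arm.solve_ik(p,[np.pi,0,yaw]); print(round(yaw,2),np.round(p),None if q is None else np.round(q,2))
E
```

```text
1.64 [646. 143.  27.] [-0.75  0.57  0.63  1.65 -0.38  1.04  0.07]
1.64 [646. 143. 130.] [-0.79  0.47  0.68  1.56 -0.31  1.22  0.02]
1.64 [640. -50.  25.] [-0.7   0.69  1.    1.71 -0.64  1.1   0.56]
1.64 [ 644. -239.   25.] [-0.24  0.66  0.75  1.58 -0.5   1.09  0.71]
1.64 [ 636. -230.   25.] [-0.26  0.65  0.76  1.61 -0.49  1.08  0.71]
1.64 [654. 148.  27.] [-0.75  0.59  0.64  1.63 -0.39  1.05  0.07]
1.64 [502   8  21] [-0.87  0.31  0.88  2.06 -0.31  0.9   0.25]
1.64 [502   8 130] [-0.94  0.11  0.9   1.96 -0.09  1.12  0.07]
1.64 [653  58 105] [-0.7   0.5   0.74  1.6  -0.36  1.18  0.18]
-1.5 [646. 143.  27.] [ 0.46  0.79 -1.1   1.58  0.74  1.23  2.44]
-1.5 [646. 143. 130.] [ 0.46  0.66 -1.1   1.49  0.59  1.35  2.53]
-1.5 [640. -50.  25.] [-0.8   0.84  1.21  1.72 -0.84  1.2  -2.44]
-1.5 [ 644. -239.   25.] [-0.46  0.92  1.2   1.6  -0.89  1.27 -2.17]
-1.5 [ 636. -230.   25.] [-0.48  0.9   1.21  1.62 -0.88  1.25 -2.18]
-1.5 [654. 148.  27.] [ 0.45  0.81 -1.1   1.56  0.75  1.25  2.43]
-1.5 [502   8  21] [-1.11  0.5   1.23  2.06 -0.57  0.98 -2.65]
-1.5 [502   8 130] None
-1.5 [653  58 105] [ 0.6   0.67 -1.1   1.53  0.61  1.31  2.64]
```

```bash
python3 - <<'E'
from h import *
pickplace(TIM,PARK,1.64,dz=-2)
im=grab('top'); cv2.imwrite('/tmp/a.png',im['color'])
P=cloud(im); hsv=cv2.cvtColor(im['color'],cv2.COLOR_BGR2HSV)
E
```

```text
grip 19.644817415440652 0.6237518973648548 [645.3 143.   27. ]
down False [640. -50.  21.] 20.094651558313466
clock 8.625
```

```bash
python3 - <<'E'
from h import *
im=grab('scene'); cv2.imwrite('pics/s1.png',im['color']); o=arm.observe(); print(o['tcp_pos'],o['finger_gap'])
E
```

```text
[639.21854334 -49.86655806 128.66640871] 85.04627575975825
```

View pics/s1.png

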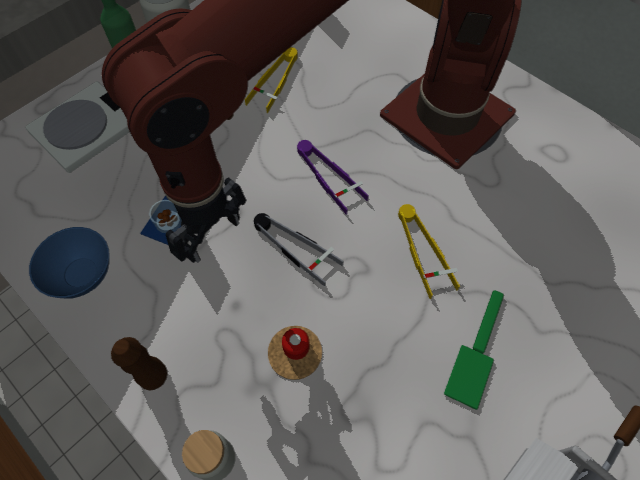

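The gripper is at (205,220); the timer still stands at (295,343). I'll check where the TCP projects in the image and whether the timer moved.

```bash
python3 - <<'E'
from h import *
def proj(im,p):
    T=im['cam_to_world']; q=T[:3,:3].T@(np.array(p,float)-T[:3,3]); return (q[:2]/q[2]*f(im)+[im['cx'],im['cy']]).round(1)
o=arm.observe(); tp=o['tcp_pos']
for n in('scene','top'):
    im=grab(n); print(n,'tcp',proj(im,tp),'tim',proj(im,[*TIM,43]),'base',proj(im,[0,0,0]))
    P=cloud(im)
    m=np.zeros(P.shape[:2],bool); x0,y0,x1,y1=dict(scene=(255,315,335,390),top=(235,135,295,190))[n]; m[y0:y1,x0:x1]=1
    k=m&(P[...,2]>36)&(P[...,2]<70); v,u=np.nonzero(k); print('timer',len(u),u.mean(),v.mean(),np.median(P[k],0).round(1))
    # gripper cloud: points near tcp
    k=(np.hypot(P[...,0]-tp[0],P[...,1]-tp[1])<90)&(P[...,2]>95)&(P[...,2]<180)
    h=P[k]; print('gripper pts',len(h),np.percentile(h,[2,50,98],axis=0).round(0).tolist())
    cv2.imwrite(f'/tmp/{n}.png',im['color'])
a=cv2.imread('/tmp/scene.png')[150:300,130:290]; b=cv2.imread('/tmp/top.png')[120:240,230:430]
o=np.zeros((600,800,3),np.uint8); o[:375,:400]=cv2.resize(a,(400,375)); o[:240,400:]=cv2.resize(b,(400,240)); cv2.imwrite('pics/g1.png',o[:375])
E
```

```text
scene tcp [218.8 248.3] tim [295.  339.5] base [447.2 113.2]
timer 579 295.2176165803109 341.07426597582037 [647.5 145.5  42.4]
gripper pts 92 [[586.0, -62.0, 164.0], [599.0, -43.0, 173.0], [697.0, -36.0, 179.0]]
top tcp [338.8 157.8] tim [262.7 162.9] base [315.5 414.1]
timer 280 263.73571428571427 164.13214285714287 [641.9 139.6  43. ]Traceback (most recent call last):
  File "<stdin>", line 12, in <module>
    return _quantile_unchecked(
        a, q, axis, out, overwrite_input, method, keepdims, weights)
    return _ureduce(a,
                    func=_quantile_ureduce_func,
    ...<5 lines>...
                    overwrite_input=overwrite_input,
                    method=method)
    r = func(a, **kwargs)
    result = _quantile(arr,
                       quantiles=q,
    ...<2 lines>...
                       out=out,
                       weights=wgt)
    slices_having_nans = np.isnan(arr[-1, ...])
                                  ~~~^^^^^^^^^
IndexError: index -1 is out of bounds for axis 0 with size 0
```

```bash
python3 - <<'E'
from h import *
im=load('scene'); P=cloud(im)
c=cv2.resize(im['color'][160:290,140:280],(560,520),interpolation=cv2.INTER_CUBIC); c=np.clip(c.astype(int)*2,0,255).astype(np.uint8)
cv2.circle(c,(int((218.8-140)*4),int((248.3-160)*4)),4,(0,255,255),-1); cv2.imwrite('pics/g2.png',c)
V=im['color'].max(2)
for (u0,u1,v0,v1) in((165,205,225,265),(215,250,180,230)):
    k=np.zeros(V.shape,bool); k[v0:v1,u0:u1]=1; k&=(P[...,2]>60)
    v,u=np.nonzero(k); p=P[k]; i=np.argsort(p[:,2])[:200:25]; print(len(u)); print(np.c_[u[i],v[i],p[i].round(0)])
E
```

```text
1071
[[196. 261. 689. -41. 164.]
 [192. 261. 696. -40. 175.]
 [198. 256. 684. -36. 183.]
 [190. 257. 696. -39. 191.]
 [187. 255. 699. -39. 203.]
 [193. 251. 689. -34. 210.]
 [188. 240. 682. -55. 211.]
 [198. 244. 676. -36. 213.]]
1049
[[230. 221. 598. -59. 163.]
 [236. 224. 597. -42. 172.]
 [229. 217. 599. -58. 179.]
 [234. 219. 598. -44. 188.]
 [233. 216. 598. -43. 198.]
 [243. 204. 575. -42. 210.]
 [232. 204. 588. -54. 212.]
 [227. 201. 590. -64. 214.]]
```

View pics/g2.png

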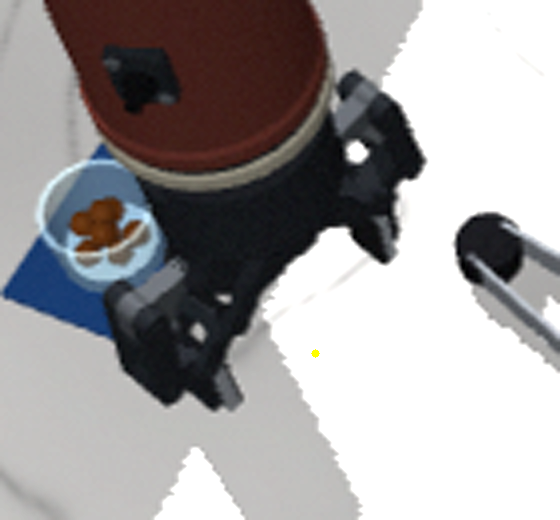

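The fingertips stand at z≈163 while the reported TCP z is 129, so they are about 40 mm higher than the description implies (open tips should be near 123). That explains the miss above the timer. Calibrating by touching the bare slab with the fingers at 50 mm.

```bash
python3 - <<'E'
from h import *
arm.command_gripper(50)
arm.movel([*PARK,15],feed=150)
try:
    h=arm.movel([*PARK,-45],feed=30,until_force=4)
    o=arm.observe(); print(h,o['tcp_pos'].round(2),o['finger_gap'],o['ft_force'].round(1),o['clock'])
except arm.Unreachable as e: print('unreach',e)
arm.movel([*PARK,110],feed=200); arm.command_gripper(85)
o=arm.observe(); print(o['tcp_pos'].round(2),o['finger_gap'],o['clock'])
E
```

```text
True [639.99 -49.97 -23.72] 50.41216088504124 [-3.   0.6  6.8] 11.4333
[639.88 -50.04 109.69] 84.9663772309298 12.7
```

```bash
cat >> h.py <<'E'
def measure(box_scene,zlo,zhi=70,n='scene'):
    im=grab(n); P=cloud(im); x0,y0,x1,y1=box_scene; k=np.zeros(P.shape[:2],bool); k[y0:y1,x0:x1]=1
    k&=(P[...,2]>zlo)&(P[...,2]<zhi); (c,wh,a)=cv2.minAreaRect(P[k][:,:2].astype(np.float32)); print(n,'measured',k.sum(),np.round(c,1),np.round(wh,1)); return c
E
python3 - <<'E'
from h import *
pickplace(TIM,PARK,1.64,z=-14,hi=85,dz=-2)
E
```

```text
grip 48.26113675127574 61.75665110349655 [646.1 143.2 -12.9]
down True [641.2 -50.1 -16.9] 48.43394476018418
clock 18.8667
```

```bash
python3 - <<'E'
from h import *
pickplace(DISH,CORK,1.64,z=-13,hi=85)
measure((255,315,335,390),30)
measure((200,200,300,290),36)
E
```

```text
grip 58.013668488785 63.1745524413418 [ 644.2 -239.3  -11.5]
down True [654.4 148.1 -11.5] 58.04569747623557
clock 25.55
scene measured 342 [655.6 152.8] [58.8 52.9]
scene measured 392 [643.6 -50.3] [44.9 44.5]
```

```bash
python3 - <<'E'
from h import *
pickplace(np.array([641.5,-50.]),BLUE,1.64,z=-18,hi=85,dz=6)
# hover near tweezers but clear of the views
arm.move_to([560,-230,150],[np.pi,0,1.64])
im=grab('scene'); cv2.imwrite('/tmp/s2.png',im['color']); t=grab('top')
o=np.zeros((600,800,3),np.uint8)
o[:400,:640]=cv2.resize(im['color'][200:400,130:450],(640,400)); o[400:,:500]=cv2.resize(t['color'][200:240,268:368],(500,200),interpolation=cv2.INTER_CUBIC)
cv2.imwrite('pics/s2.png',o)
P=cloud(im)
measure((130,180,215,255),34); measure((255,315,335,390),30); print(arm.observe()['clock'])
E
```

```text
grip 48.57346381757843 61.6139843640849 [642.1 -50.  -16.9]
down True [ 637.5 -230.4  -12.9] 48.201065345009994
clock 31.7583
scene measured 421 [ 639.4 -227.9] [46.8 48.7]
scene measured 423 [656.2 149.8] [59.2 58.2]
32.4417
```

View pics/s2.png

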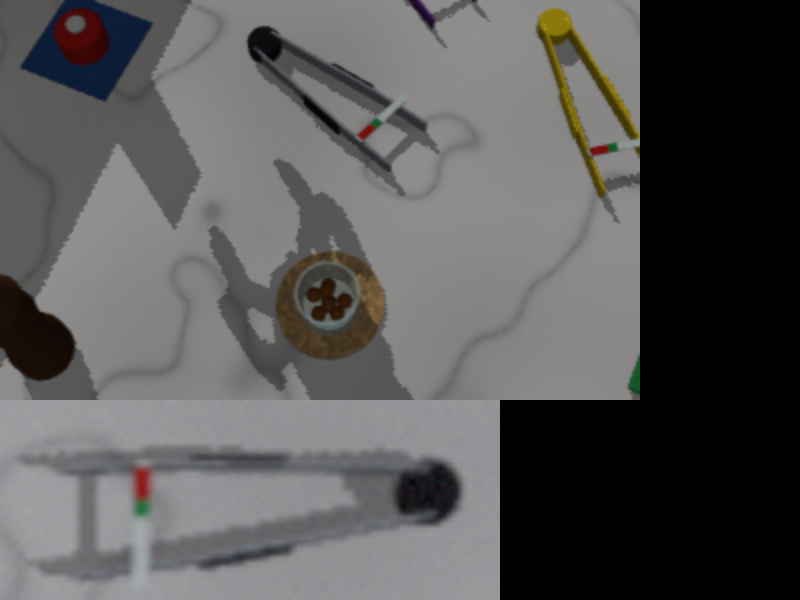

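Timer upright in the blue mat (crop (80,35)), dish centred on cork (328,300). Now the tweezers' grip points from the top view: grips at px ≈(315.6,211.6) and (317,231.2), head (352.8,217.9).

```bash
python3 - <<'E'
from h import *
t,s=load('top'),load('scene')
a,b,h=at(t,315.6,211.6,14),at(t,317,231.2,14),at(t,352.8,217.9,20)
print('top',a.round(1),b.round(1),h.round(1))
# scene crop scale 2, origin (130,200)
c,d,e=[at(s,130+u/2,200+v/2,z) for u,v,z in((321,113,12),(352,74,16),(264,43,18))]
print('scene grips',c.round(1),d.round(1),'head',e.round(1))
for n,g1,g2,hh in(('t',a,b,h),('s',c,d,e)):
    m=(g1+g2)/2; print(n,'mid',m.round(1),'yaw',np.degrees(np.arctan2(*(m-hh)[1::-1])).round(1),np.linalg.norm((m-hh)[:2]).round(1),np.linalg.norm((g1-g2)[:2]).round(1))
E
```

```text
top [524.    5.2  14. ] [472.4   1.   14. ] [507.7 -92.1  20. ]
scene grips [525.9   7.7  12. ] [4.744e+02 4.000e-01 1.600e+01] head [512.4 -89.5  18. ]
t mid [498.2   3.1  14. ] yaw 95.7 95.6 51.8
s mid [500.2   4.   14. ] yaw 97.4 94.4 52.0
```

```bash
python3 - <<'E'
from h import *
o=[np.pi,0,1.667]; a=[499.3,7]
arm.move_to([*a,60],o); arm.movel([*a,-17],feed=120)
for g in(50,42,37,34.5):
    arm.command_gripper(g); q=arm.observe(); print(g,q['finger_gap'].round(2),q['gripper_force'].round(2),q['tcp_pos'].round(1),q['ft_force'].round(1))
arm.movel([*a,60],feed=80); q=arm.observe(); print(q['finger_gap'],q['gripper_force'],q['clock'])
s=grab('scene'); t=grab('top')
c=np.zeros((600,800,3),np.uint8); c[:400,:640]=cv2.resize(s['color'][170:310,190:414],(640,400),interpolation=cv2.INTER_CUBIC)
c[400:,:500]=cv2.resize(t['color'][190:240,250:375],(500,200),interpolation=cv2.INTER_CUBIC); cv2.imwrite('pics/s3.png',c)
E
```

```text
Traceback (most recent call last):
AttributeError: 'float' object has no attribute 'round'
```

```bash
python3 - <<'E'
from h import *
a=[499.3,7]
for g in(50,42,37,34.5):
    arm.command_gripper(g); q=arm.observe(); print(g,q['finger_gap'],q['gripper_force'],q['tcp_pos'].round(1),q['ft_force'].round(1))
arm.movel([*a,60],feed=80); q=arm.observe(); print(q['finger_gap'],q['gripper_force'],q['clock'])
s=grab('scene'); t=grab('top')
c=np.zeros((600,800,3),np.uint8); c[:400,:640]=cv2.resize(s['color'][170:310,190:414],(640,400),interpolation=cv2.INTER_CUBIC)
c[400:,:500]=cv2.resize(t['color'][190:240,250:375],(500,200),interpolation=cv2.INTER_CUBIC); cv2.imwrite('pics/s3.png',c)
E
```

```text
50 50.29620311301378 4.4985151797300205 [500.1   7.3 -16.2] [-0.7  0.3  6.5]
42 42.30372448864241 6.493599553214153 [500.6   7.3 -15.9] [-0.  -0.1  8. ]
37 37.40598328969424 7.692292928695679 [500.9   7.4 -15.8] [-0.4  1.3  9.3]
34.5 34.662180549105685 8.935241550207138 [500.8   7.4 -15.7] [-0.3 -0.3  9.9]
34.38561506625243 5.665940567851067 36.7167
```

View pics/s3.png

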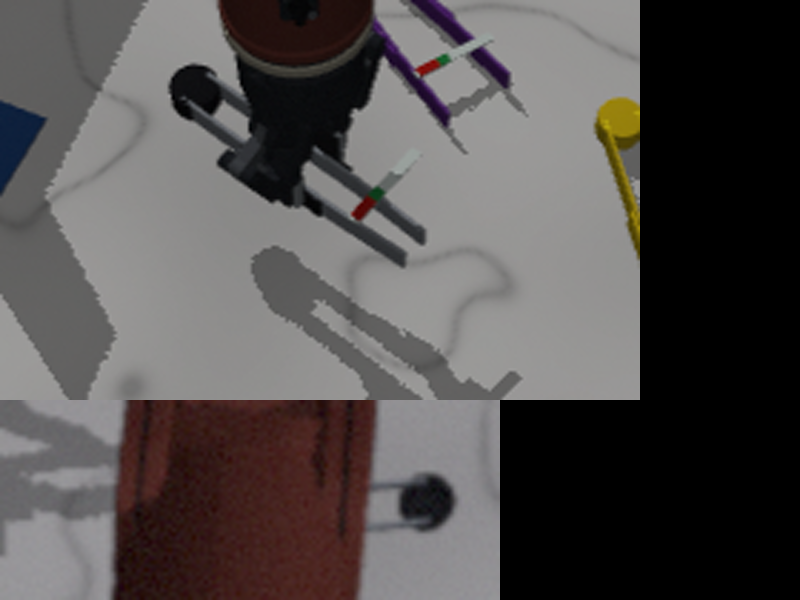

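Tweezers are held, left arm under the green (crop (377,193)); tips at crop (425,235), (405,260). Locating the tips by the depth map.

```bash
cat > tip.py <<'E'
from h import *
def tips(n='scene'):
    im=load(n); P=cloud(im); tp=arm.observe()['tcp_pos']; z0=tp[2]+16
    k=(P[...,2]>z0-20)&(P[...,2]<z0+35)&(np.hypot(P[...,0]-tp[0],P[...,1]-tp[1])<125)&(P[...,1]>tp[1]+58)
    p=P[k]; print('N',len(p),'y max',np.percentile(p[:,1],98).round(1),'z',np.percentile(p[:,2],[2,50,98]).round(1))
    p=p[p[:,2]>np.percentile(p[:,2],50)-25]
    q=p[p[:,1]>np.percentile(p[:,1],98)-15]; print('hist x',np.histogram(q[:,0],bins=np.arange(tp[0]-35,tp[0]+25,3)))
    near=p[p[:,1]<tp[1]+68]; print('z tip',np.percentile(q[:,2],[50,90]).round(1),'z near',np.percentile(near[:,2],[50,90]).round(1))
    return q
E
python3 - <<'E'
from tip import *
tips(); print(arm.observe()['tcp_pos'].round(1))
s=load('scene')
for u,v in((338.8,252.3),(331.8,261)): print(at(s,u,v,94).round(1))
E
```

```text
N 180 y max 95.5 z [74.6 88.3 97.3]
hist x (array([ 0,  0,  0,  0,  0,  2, 37,  2,  0,  0,  0,  0,  2, 42,  6,  0,  0,
        0,  0]), array([463.89362736, 466.89362736, 469.89362736, 472.89362736,
       475.89362736, 478.89362736, 481.89362736, 484.89362736,
       487.89362736, 490.89362736, 493.89362736, 496.89362736,
       499.89362736, 502.89362736, 505.89362736, 508.89362736,
       511.89362736, 514.89362736, 517.89362736, 520.89362736]))
z tip [88.2 95.4] z near [87.8 95.9]
[498.9   6.9  59.5]
[484.1  96.9  94. ]
[505.8  99.8  94. ]
```

```bash
python3 - <<'E'
from tip import *
arm.command_gripper(33.8)
arm.movel([661.5,60,60],feed=80); arm.pause(0.5)
q=arm.observe(); print(q['finger_gap'],q['gripper_force'],q['tcp_pos'].round(1),q['clock'])
s=grab('scene'); t=grab('top'); tips(); measure((130,180,215,255),34)
c=np.zeros((600,800,3),np.uint8); c[:,:]=cv2.resize(s['color'][250:400,200:400],(800,600),interpolation=cv2.INTER_CUBIC)
c[400:,400:]=cv2.resize(t['color'][140:190,235:335],(400,200),interpolation=cv2.INTER_CUBIC); cv2.imwrite('pics/s4.png',c)
E
```

```text
33.76358648226293 5.882699489593506 [661.5  60.   60. ] 39.8167
N 154 y max 148.6 z [75.9 91.6 98. ]
hist x (array([ 0,  0,  0,  0,  0,  2, 27,  8,  0,  0,  0,  0, 10, 33,  0,  0,  0,
        0,  0]), array([626.48441946, 629.48441946, 632.48441946, 635.48441946,
       638.48441946, 641.48441946, 644.48441946, 647.48441946,
       650.48441946, 653.48441946, 656.48441946, 659.48441946,
       662.48441946, 665.48441946, 668.48441946, 671.48441946,
       674.48441946, 677.48441946, 680.48441946, 683.48441946]))
z tip [90.4 96.4] z near [92.3 96.6]
scene measured 391 [ 642.5 -227.7] [43.2 48.2]
```

View pics/s4.png

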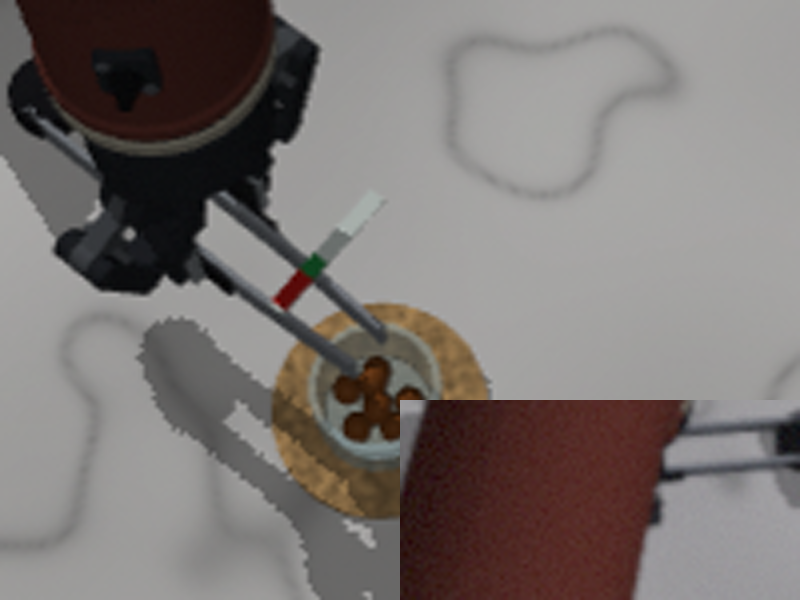

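The tips hang over the dish with the left arm under the green band (crop (313,267)). Tip mid is ≈(655,149) against the dish at (656,150), about 40 mm above the rim and clear of it. Handing in.

```bash
python3 -c "
from rig import arm
print(arm.job_done())"
```

```text
the job is handed in; nothing more can be done
None
```

I handed the job in at about 40 s of robot time: dish upright on the cork mat, timer upright on the blue mat, and the tweezers held about 40 mm above the dish's rim with their left arm under the green band, at a tip gap of roughly 16–17 mm (no verdict came back).

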